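# Bolt the parts box down and hold its sprung hood just under balance

### The job

First lock the small parts box to its base plate by sliding the barrel bolt fully home into its keeper, with the hood still shut. Then take the hood by its bar and raise it clearly past its balance point without letting it spring wide open, bring it back and finish while still holding it steady in the fingers a few degrees below the balance point (balance is about 66 degrees from shut). Leave the V-block, the drilled block and the micrometer where they are.

Things in the scene. Friction and masses are not known exactly. Their poses are not given: they have to be found in the camera images.
- station: Fixed grey sheet-metal parts box (115 x 180 mm, walls to 86 mm high) on a dark base plate 265 x 210 x 8 mm. Origin on the bench near the plate's middle (the plate reaches x -140 to +125 mm, y -105 to +105 mm); +x points away from the robot, from the bolt in front to the hood's hinge at the back; +y left, towards the keeper; z up.
- bolt (a joint): Barrel bolt on the front of the base plate: a 12 mm steel rod that slides along the station's +y, through two guides (tops 36 mm above the bench), into the keeper on the box's tongue. Value in m: 0 fully withdrawn, 0.045 against the stop, fully home. Slides against about 2.5 N of friction and stays where left.
- bolt_knob (a point): Point on the axis of the bolt's upright knob, 50 mm above the bench; the knob is a dark round stud of 14 mm diameter that stands 35 to 61 mm above the bench. It moves with the bolt, on the line x = -120 mm of the station, from y = -45 mm (withdrawn) to y = 0 (home); no guide comes within 15 mm of it.
- hood (a joint): Sprung hood (lid) of the box, 0.8 kg, hinged at the back. Value in rad: 0 shut, grows as the front edge rises, stop at 1.9. Balance point at 1.15 rad (66 degrees): below it the hood falls shut, above it the spring throws it open by itself; the pull at the bar is under 2 N throughout. Just below balance means 0.90 to 1.12 rad; clearly past it means 1.2 to 1.4 rad; 1.65 is too wide.
- hood_bar (a point): Middle of the hood's steel bar handle: round, 14 mm diameter, 108 mm clear between its two arms, parallel to the station's y, in the plane of the hood, 33 mm in front of the hood's edge (clear gap 26 mm). 92 mm above the bench when shut. It moves on a circle of 150 mm radius about the hinge line, up and away from the robot. Its axes are the hood's: x from bar to hinge, y along the bar.
- hood_hinge (a point): Middle of the hood's hinge line, fixed: at x = +115 mm, z = 92 mm in the station's frame. With the hood at angle a the bar lies 150 mm * cos(a) in front of it (along the station's -x) and 150 mm * sin(a) above it.
- v_block: Loose steel V-block, 55 x 50 x 45 mm, right of the station. Bystander. Origin at the centre of its underside.
- spare_block: Loose grey drilled block, 51 x 76 x 26 mm, right of the station. Bystander. Origin at the centre of its underside.
- micrometer: Loose micrometer, 44 x 128 x 16 mm, at the left near edge of the bench. Bystander. Origin at the centre of its underside.

How it is judged:
By the outcome, as a careful person would: the job done as asked, in the order asked, and still so for the second after the job is handed in, while the arm keeps its last pose, push and grip.
It also fails if it takes over 54 s, if anything falls off the work surface, if the arm or the gripper's body presses on something with over 40 N, if the wrist force passes 120 N, or if a joint passes its speed limit or range.

### The arm

A 6-joint arm with a two-finger parallel gripper is mounted at the origin on a cart in front of the work surface, level with it; the furniture and walls round the work are solid. World frame = base frame: x ahead of the robot, y to its left, z up, the work surface at z = 0. Lengths are in mm, angles in rad, forces in N, time in s.
With the tool pointing down it reaches from about 275 to 1000 mm from the base axis. Payload 8.4 kg.
Tool frame: the origin (TCP) lies midway between the tips of the shut fingers; the grasp point (between the pads) lies 19 mm behind it; y points along the fingers, z is the direction in which the jaws open and shut, and the axes are right-handed (so a half turn about y gives the same grasp; the last joint's range is limited). The gripper opens to 85 mm and grips with 20 to 120 N. Pads are 22 mm wide; open, the fingers measure 114 mm over their backs; the gripper's body (76 mm by 85 mm) begins 54 mm behind the grasp point. The pads swing forward as they close: fully open they stand 13 mm farther back than shut.
Start: joints at [1.146, 0.353, 1.633, -0, 1.155, -0.002], TCP at [256.446, 569.968, 195.381] pointing down, gripper open.
Joint ranges: [-2.63, 2.63], [-0.92, 2.1], [0.06, 2.66], [-1.3, 4.44], [0, 2.69], [-3.02, 3.02]. Speed limits (rad/s): [2.22, 2.22, 2.79, 3.14, 3.14, 3.14].

### API

Orientations are given as [roll, pitch, yaw] about the fixed x, y, z axes, in that order (R = Rz(yaw) Ry(pitch) Rx(roll)).
In Python, from rig import r gives the robot as it stands. The module is installed in compiled form; this text tells all that it offers.
- The arm moves only by the tool apply_moves, never from a script. Its argument "plan" is text: rows parted by semicolons, each of 7 numbers parted by spaces: the shift along the tool's x, y, z in cm, then the turn, a rotation vector about the tool's x, y, z in degrees, then the closure, from 0 (fully open) to 1 (shut). A call has 1 to 20 rows; each row shifts and turns the pose as measured when the row begins, along the tool's axes as they then stand; what a row does not reach is not made up. A row lasts 1/10 s, in which the tool goes at most 50 mm and 8.59 degrees, less where a joint would pass 70% of its speed; a pose out of reach is approached as far as the arm can. A call is refused whole if a number of a shift passes 5 or a number of a turn 8.59, either way. A call with a gripper value outside its range is refused whole. The fingers move at their own pace and stop on an object; "squeeze" is the grip in N (left out, the last holds). Time passes only in rows, so rows that do not move let the fingers close. It gives the time, the measured TCP pose, the force and the opening at its end, in the units of the state.
- r.sense(): the state, without advancing time (a new reading comes with each control period).
- r.grab_frame(name): name is "side" or "top"; returns the picture (384x512x3 uint8, blue, green, red); there is no depth.
- r.get_calibration(name): a dict with "vertical_fov" (degrees; the focal length in pixels is half the picture's height over the tangent of half this angle, whatever the lens; pixels are square), "cx", "cy" (the principal point, pixels), "D" ([k1, k2, p1, p2, k3] as OpenCV has them; the pictures are not rectified), "R" (3x3) and "t" (3): a world point X has camera coordinates R X + t. Camera axes: x right, y down, z forward; pixel columns grow to the right and rows downward; lengths in mm; the calibration is good to about 2 mm. A picture is of the moment at which its call begins. get_calibration takes no time and is no camera call.
- r.sign_off(): hands the job in, once; it reports no verdict.
The state is a dict: "clock": time; "qpos": joint angles; "qvel": joint speeds; "joint_efforts": joint torques, N m; "eef_pos": TCP position; "tcp_rot": TCP orientation; "contact_force": force on the tool from outside, world axes, zero at the start; "wrist_torque": the same for the moment, N m; "opening": opening from 0.0 (shut) to 1.0 (fully open).
Only numpy, scipy, OpenCV 4.12 (cv2) and the standard library are available. Lean on these libraries where they do the work, as an engineer would, in place of code of your own. Each camera call takes 0.05 s, during which the arm holds its last target. There are 200 camera calls.

## Working session

There is one attempt and no reset: what is moved stays moved. The work goes in short steps, Python scripts to look and compute and a tool call to move; the robot and the scene stay as the last step left them, time stands still between calls to the robot, and variables do not carry over. Pictures are saved under pics/ and viewed, about 8 in all and at most 12, crops included, and the job is handed in when it is done.

Besides the shell and the picture viewer there is one more tool, called after "Emit:" as a command line: name --argument value ..., lists and objects as JSON in quotes. apply_moves: Moves the arm, as the interface text tells. Its arguments: {"type":"object","properties":{"plan":{"type":"string"},"squeeze":{"type":"number"}},"required":["plan"]}

```bash
mkdir -p pics; python3 - <<'E'
from rig import r
import cv2
for n in("side","top"):
    cv2.imwrite(f"pics/{n}0.png",r.grab_frame(n)); c=r.get_calibration(n); print(n,c)
print(r.sense())
E
```

```text
side {'vertical_fov': 46.51868545372982, 'cx': 260.0364052159922, 'cy': 192.4219086565767, 'D': array([-0.15506509,  0.        ,  0.        ,  0.        ,  0.        ]), 'R': array([[-0.99850048,  0.05128622, -0.01914479],
       [ 0.04199663,  0.49330759, -0.86884055],
       [-0.03511528, -0.86834172, -0.49472171]]), 't': array([ 512.57369101,  158.2996274 , 1360.62854628])}
top {'vertical_fov': 56.59938035589824, 'cx': 256.6587256892976, 'cy': 189.09984996253985, 'D': array([0.00665358, 0.        , 0.        , 0.        , 0.        ]), 'R': array([[-0.00643992, -0.99985201, -0.01595262],
       [-0.98373592,  0.0091982 , -0.17938516],
       [ 0.17950535,  0.01453793, -0.98364957]]), 't': array([-175.31892773,  514.6165401 ,  901.88215248])}
{'clock': 0.1, 'qpos': array([ 1.14561006e+00,  3.53585055e-01,  1.63408050e+00,  2.91145284e-06,
        1.15518927e+00, -2.41007472e-03]), 'qvel': array([-0.00155699, -0.00075232, -0.00128535, -0.00064978, -0.00230997,
        0.00082083]), 'joint_efforts': array([ 5.48722983e-04, -6.06355333e+01, -3.42816961e+01,  8.84695351e-05,
        4.07365951e-03, -1.30868654e-05]), 'eef_pos': array([256.23968253, 569.52977082, 194.72405348]), 'tcp_rot': array([-1.57205849e+00,  5.70404407e-06, -4.22777368e-01]), 'contact_force': array([0.21462277, 0.29964021, 0.30531533]), 'wrist_torque': array([-0.0058959 ,  0.00341532, -0.02313695]), 'opening': 0.9994257565593335}
```

View pics/side0.png

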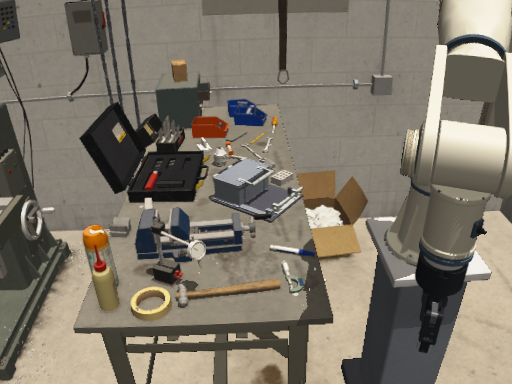

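View pics/top0.png

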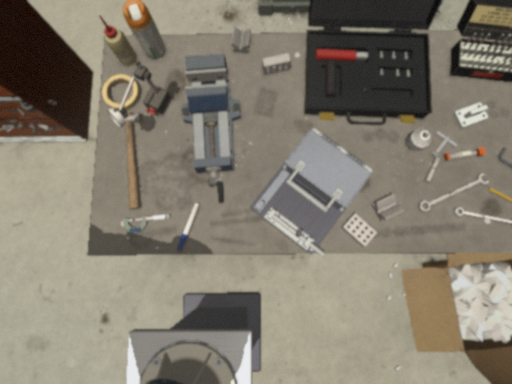

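Side view: station at about (257,190), the vise and bottles nearer, arm at right. Top view: station around (313,190), turned about 40°, bar near (313,190), bolt near (290,228). I'll crop in.

```bash
cat > h.py <<'E'
import numpy as np,cv2
from rig import r
def K(n):
    c=r.get_calibration(n); f=192/np.tan(np.radians(c["vertical_fov"])/2)
    return np.array([[f,0,c["cx"]],[0,f,c["cy"]],[0,0,1]]),np.array(c["D"]),np.array(c["R"]),np.array(c["t"])
def ray(n,p):
    k,D,R,t=K(n); u=cv2.undistortPoints(np.array([[p]],float),k,D)[0,0]
    return -R.T@t, R.T@np.array([u[0],u[1],1])
def plane(n,p,z):
    o,d=ray(n,p); return o+d*(z-o[2])/d[2]
def proj(n,X):
    k,D,R,t=K(n); return cv2.projectPoints(np.atleast_2d(X).astype(float),cv2.Rodrigues(R)[0],t,k,D)[0][:,0]
E
python3 - <<'E'
import cv2
a=cv2.imread("pics/top0.png")[122:257,245:385]; b=cv2.imread("pics/side0.png")[150:225,205:310]
cv2.imwrite("pics/c1.png",cv2.resize(a,None,fx=4.4,fy=4.4,interpolation=cv2.INTER_CUBIC))
cv2.imwrite("pics/c2.png",cv2.resize(b,None,fx=7,fy=7,interpolation=cv2.INTER_CUBIC))
E
```

```text
(no output)
```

View pics/c1.png

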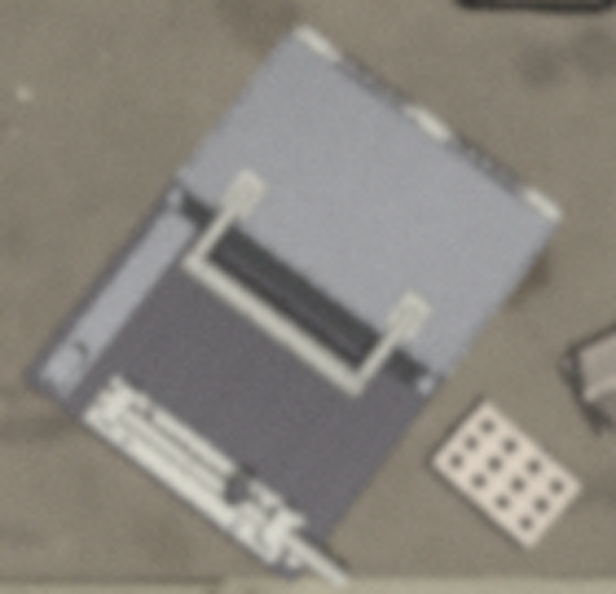

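View pics/c2.png

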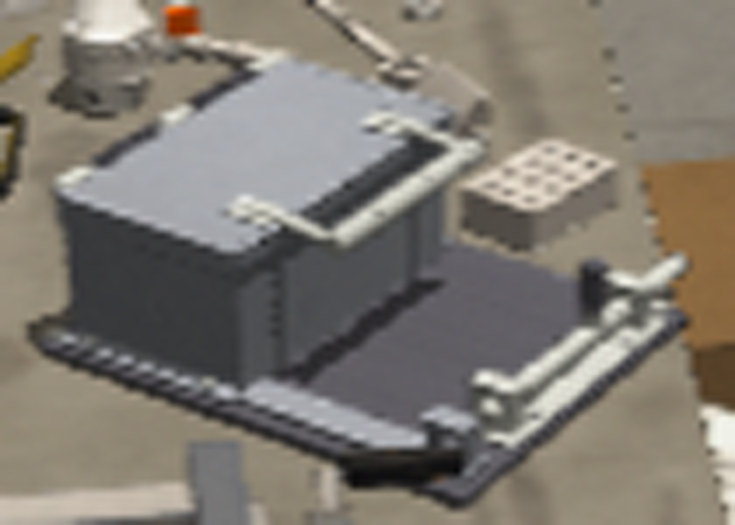

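Top crop: bar ends at about (190,262) and (355,388), hinge barrels at (313,40) to (543,203), knob at (238,485). In the side crop: bar ends at about (340,240) and (470,152), knob at (593,285).

```bash
python3 - <<'E'
from h import *
np.set_printoptions(precision=1,suppress=True)
T=lambda u,v:((u+.5)/4.4-.5+245,(v+.5)/4.4-.5+122)
S=lambda u,v:((u+.5)/7-.5+205,(v+.5)/7-.5+150)
bl=plane("top",T(190,262),92);br=plane("top",T(355,388),92)
hl=plane("top",T(313,40),92);hm=plane("top",T(428,122),92);hr=plane("top",T(543,205),92)
kn=plane("top",T(238,480),61)
pl=plane("top",T(28,378),8);pr=plane("top",T(292,575),8)
for n,x in dict(bl=bl,br=br,hl=hl,hm=hm,hr=hr,kn=kn,pl=pl,pr=pr).items(): print(n,x)
print("side bar", plane("side",S(340,237),92),plane("side",S(470,152),92),"knob",plane("side",S(593,268),61))
for a,b in((bl,br),(hl,hr),(pl,pr)):
    d=a-b; print(np.linalg.norm(d),"yaw",np.degrees(np.arctan2(-d[0],d[1])))
bm=(bl+br)/2; print("bar mid",bm,"dist hinge",np.linalg.norm(bm-hm))
d=(hm-bm)[:2]; yaw=np.arctan2(d[1],d[0]); print(np.degrees(yaw))
def st(x,o,y): c,s=np.cos(y),np.sin(y); v=(x-o)[:2]; return np.array([c*v[0]+s*v[1],-s*v[0]+c*v[1]])
yaw=np.radians(np.mean([np.degrees(np.arctan2(-(a-b)[0],(a-b)[1])) for a,b in((bl,br),(hl,hr),(pl,pr))]))
ex=np.array([np.cos(yaw),np.sin(yaw),0]); ey=np.array([-ex[1],ex[0],0])
o=((bm+35*ex)+(hm-115*ex))/2;o[2]=0
print("yaw",np.degrees(yaw),"O",o)
for n,x in dict(bl=bl,br=br,hl=hl,hm=hm,hr=hr,kn=kn,pl=pl,pr=pr).items(): print(n,st(x,o,yaw))
E
```

```text
bl [ 524.3 -258.9   92. ]
br [ 450.7 -350.5   92. ]
hl [ 657.1 -334.2   92. ]
hm [ 606.2 -399.2   92. ]
hr [ 555.9 -462.7   92. ]
kn [ 401.4 -286.2   61. ]
pl [ 468.9 -162.9    8. ]
pr [ 347.3 -322.6    8. ]
side bar [ 521.5 -265.6   92. ] [ 451.5 -351.2   92. ] knob [ 395.5 -279.4   61. ]
117.4480498460522 yaw -38.801683709540775
163.56513908630058 yaw -38.22398556482174
200.7424159365173 yaw -37.293050809908344
bar mid [ 487.5 -304.7   92. ] dist hinge 151.69577148327463
-38.53120497828518
yaw -38.10624002809029 O [ 515.4 -327.3    0. ]
bl [-35.1  59.3]
br [-36.6 -58.2]
hl [115.8  82. ]
hm [115.8  -0.6]
hr [115.4 -81.6]
kn [-115.  -38.]
pl [-138.   100.6]
pr [-135.2 -100.1]
```

```bash
cat >> h.py <<'E'
from scipy.spatial.transform import Rotation as Ro
O=np.array([515.4,-327.3,0]); YAW=np.radians(-38.3)
ex=np.array([np.cos(YAW),np.sin(YAW),0]); ey=np.array([-ex[1],ex[0],0]); ez=np.array([0,0,1.])
W=lambda x,y,z:O+x*ex+y*ey+z*ez
RT=Ro.from_euler("xyz",[-np.pi/2,0,YAW-np.pi/2])
def go(tgt,n,c=0):
    """rows from the present pose towards tgt, tool down, jaws along station x"""
    s=r.sense(); p=np.array(s["eef_pos"]); R=Ro.from_euler("xyz",s["tcp_rot"])
    dv=(tgt-p)/n; w=(R.inv()*RT).as_rotvec(degrees=True)/n
    out=[]
    for i in range(n):
        out.append(" ".join(f"{v:.1f}" for v in (*(R.inv().apply(dv)/10),*w))+f" {c}"); R=R*Ro.from_rotvec(w,degrees=True)
    print("; ".join(out)); st()
def st():
    s=r.sense(); p=np.array(s["eef_pos"])-O; f=np.array(s["contact_force"])
    print("t %.2f stn"%s["clock"],np.round([p@ex,p@ey,p[2]],1),"rot",np.round(np.degrees(s["tcp_rot"]),1),"F stn",np.round([f@ex,f@ey,f[2]],1),"open %.3f"%s["opening"])
E
python3 -c "
from h import *
go(W(-120,-85,210),20,1)"
```

```text
2.3 -0.1 -3.8 0.0 5.2 0.0 1; 2.7 -0.1 -3.6 0.0 5.2 0.0 1; 3.0 -0.1 -3.3 0.0 5.2 0.0 1; 3.3 -0.1 -3.1 0.0 5.2 0.0 1; 3.5 -0.1 -2.7 0.0 5.2 0.0 1; 3.8 -0.1 -2.4 0.0 5.2 0.0 1; 4.0 -0.1 -2.1 0.0 5.2 0.0 1; 4.2 -0.1 -1.7 0.0 5.2 0.0 1; 4.3 -0.1 -1.3 0.0 5.2 0.0 1; 4.4 -0.1 -0.9 0.0 5.2 0.0 1; 4.5 -0.1 -0.5 0.0 5.2 0.0 1; 4.5 -0.1 -0.1 0.0 5.2 0.0 1; 4.5 -0.1 0.3 0.0 5.2 0.0 1; 4.4 -0.1 0.7 0.0 5.2 0.0 1; 4.3 -0.1 1.1 0.0 5.2 0.0 1; 4.2 -0.1 1.5 0.0 5.2 0.0 1; 4.1 -0.1 1.9 0.0 5.2 0.0 1; 3.9 -0.1 2.2 0.0 5.2 0.0 1; 3.7 -0.1 2.6 0.0 5.2 0.0 1; 3.4 -0.1 2.9 0.0 5.2 0.0 1
t 0.10 stn [-759.2  543.2  194.7] rot [-90.1   0.  -24.2] F stn [-0.   0.4  0.3] open 0.999
```

Emit:
apply_moves --plan "2.3 -1 -3.8 0 5.2 0 1; 2.7 -1 -3.6 0 5.2 0 1; 3 -1 -3.3 0 5.2 0 1; 3.3 0 -3.1 0 5.2 0 1; 3.5 0 -2.7 0 5.2 0 1; 3.8 0 -2.4 0 5.2 0 1; 4 0 -2.1 0 5.2 0 1; 4.2 0 -1.7 0 5.2 0 1; 4.3 0 -1.3 0 5.2 0 1; 4.4 0 -0.9 0 5.2 0 1; 4.5 0 -0.5 0 5.2 0 1; 4.5 0 -0.1 0 5.2 0 1; 4.5 0 0.3 0 5.2 0 1; 4.4 0 0.7 0 5.2 0 1; 4.3 0 1.1 0 5.2 0 1; 4.2 0 1.5 0 5.2 0 1; 4.1 0 1.9 0 5.2 0 1; 3.9 0 2.2 0 5.2 0 1; 3.7 0 2.6 0 5.2 0 1; 3.4 0 2.9 0 5.2 0 1" --squeeze 40

```text
clock: 2.1
eef_pos: [338.7, -354.7, 225.1]
tcp_rot: [-1.565, 0.0, -2.305]
contact_force: [1.3, 0.0, 0.3]
opening: 0.004
```

```bash
python3 -c "
from h import *
go(W(-120,-85,120),5,1)"
```

```text
-0.9 2.1 -0.0 -0.1 -0.8 -0.0 1; -0.9 2.1 -0.0 -0.1 -0.8 -0.0 1; -0.9 2.1 -0.0 -0.1 -0.8 -0.0 1; -0.9 2.1 0.0 -0.1 -0.8 -0.0 1; -0.9 2.1 0.0 -0.1 -0.8 -0.0 1
t 2.10 stn [-121.7 -131.   225.1] rot [ -89.6    0.  -132.1] F stn [1.  0.8 0.3] open 0.004
```

Emit:
apply_moves --plan "-0.8 2.1 0 -0.1 -0.8 0 1; -0.8 2.1 0 -0.1 -0.8 0 1; -0.8 2.1 0 -0.1 -0.8 0 1; -0.8 2.1 0 -0.1 -0.8 0 1; 0 2.1 0 0 -0.4 0 1; 0 0 0 0 0 0 1"

```text
clock: 2.7
eef_pos: [359.7, -337.6, 115.4]
tcp_rot: [-1.571, -0.001, -2.252]
contact_force: [0.7, -0.6, 0.3]
opening: -0.001
```

```bash
python3 - <<'E'
from h import *
go(W(-118,-80,44),4,1)
a=r.grab_frame("top")[170:260,245:365]; b=r.grab_frame("side")[130:230,220:330]
a=cv2.resize(a,(440,330),interpolation=2); b=cv2.resize(b,(363,330),interpolation=2)
cv2.imwrite("pics/d1.png",np.hstack([a,b]))
E
```

```text
-0.6 1.8 -0.1 0.0 -0.2 0.0 1; -0.6 1.8 -0.1 0.0 -0.2 0.0 1; -0.6 1.8 -0.1 0.0 -0.2 0.0 1; -0.6 1.8 -0.1 0.0 -0.2 0.0 1
t 2.70 stn [-115.8 -104.6  115.4] rot [-9.00e+01 -1.00e-01 -1.29e+02] F stn [ 0.9 -0.1  0.3] open -0.001
```

View pics/d1.png

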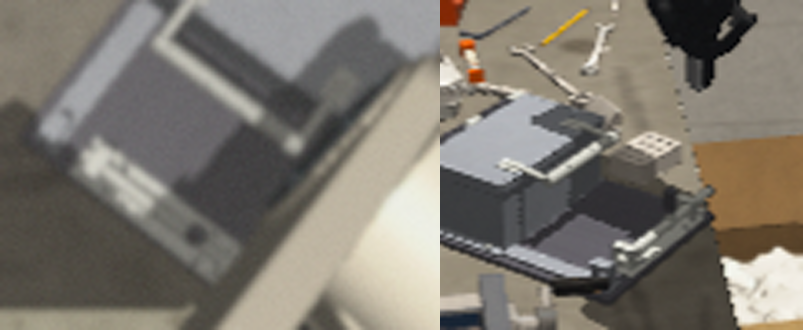

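The top half shows the knob at about (298,233) in frame pixels, as before; the side half shows the shut fingertips high and right of the bolt. I'll descend behind the knob.

Emit:
apply_moves --plan "-0.4 1.7 -0.1 0 -0.2 0 1; -0.4 1.7 -0.1 0 -0.2 0 1; -0.4 1.6 0 0 0 0 1; -0.4 1.4 0 0 0 0 1; 0 0.4 0 0 0 0 1; 0 0 0 0 0 0 1; 0 0 0 0 0 0 1"

```text
clock: 3.5
eef_pos: [375.3, -331.4, 57.5]
tcp_rot: [-1.552, -0.003, -2.247]
contact_force: [0.6, -0.3, 0.4]
opening: -0.003
```

```bash
python3 - <<'E'
from h import *
go(W(-119,-70,44),1,1)
E
```

```text
-2.0 1.3 -1.2 -1.1 -0.5 0.2 1
t 3.50 stn [-107.4  -90.    57.5] rot [-8.890e+01 -1.000e-01 -1.288e+02] F stn [0.6 0.1 0.4] open -0.003
```

Emit:
apply_moves --plan "-0.5 0.5 -0.4 -0.4 -0.2 0 1; -0.5 0.5 -0.4 -0.4 -0.2 0 1; 0 0.2 0 -0.2 0 0 1; 0 0 0 0 0 0 1; 0 0 0 0 0 0 1"

```text
clock: 4.0
eef_pos: [376.3, -318.6, 46.4]
tcp_rot: [-1.568, -0.003, -2.24]
contact_force: [0.5, -0.3, -0.5]
opening: 0.001
```

```bash
python3 - <<'E'
from h import *
go(W(-119,-70,44),1,1)
print(r.sense()["qpos"],r.sense()["qvel"])
E
```

```text
-0.9 0.2 -0.4 -0.2 -0.1 0.2 1
t 4.00 stn [-114.5  -79.4   46.4] rot [ -89.8   -0.2 -128.4] F stn [ 0.5  0.1 -0.5] open 0.001
[-0.70351077  0.35571453  2.03587374 -0.00408572  0.74709677 -0.03111492] [ 0.00342525  0.00097143 -0.00204485 -0.00032645 -0.00065932  0.00205394]
```

Emit:
apply_moves --plan "-0.5 0.1 -0.2 -0.2 0 0 1; -0.5 0.1 -0.2 0 0 0 1; -0.5 0 0 0 0 0 1; -0.5 0 0 0 0 0 1; -0.5 0 0 0 0 0 1; -0.5 0 0 0 0 0 1; 0 0 0 0 0 0 1"

```text
clock: 4.7
eef_pos: [393.4, -290.2, 44.3]
tcp_rot: [-1.571, -0.003, -2.24]
contact_force: [-0.3, 0.4, -0.3]
opening: 0.0
```

```bash
python3 -c "
from h import *
st()"
```

```text
t 4.70 stn [-118.7  -46.5   44.3] rot [ -90.    -0.2 -128.4] F stn [-0.5  0.2 -0.3] open 0.000
```

```bash
python3 - <<'E'
from h import *
a=r.grab_frame("top")[170:260,245:365]; b=r.grab_frame("side")[150:230,230:320]
a=cv2.resize(a,(420,315),interpolation=2); b=cv2.resize(b,(354,315),interpolation=2)
cv2.imwrite("pics/d2.png",np.hstack([a,b]))
print(proj("side",[W(-120,-45,61),W(-120,-20,61),W(-118.7,-46.5,44)]))
E
```

```text
[[289.62782761 186.61834052]
 [285.80091741 189.52782117]
 [289.47641829 190.56039341]]
```

View pics/d2.png

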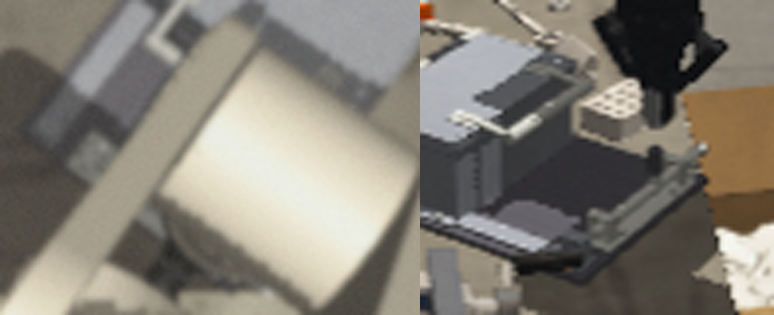

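```bash
python3 - <<'E'
from h import *
print(proj("side",[W(-115.8,-104.6,115.4),[256.2,569.5,194.7],W(-118.7,-46.5,84)]), proj("top",[[256.2,569.5,194.7]]))
k,D,R,t=K("side");print(-R.T@t)
a=cv2.imread("pics/side0.png")[240:384,380:500]
a=cv2.resize(a,None,fx=3,fy=3,interpolation=2)
b=cv2.resize(r.grab_frame("side")[150:222,250:320],None,fx=6,fy=6,interpolation=2)
cv2.imwrite("pics/d3.png",np.hstack([a,b]))
E
```

```text
[[297.73101582 166.12534159]
 [418.71219759 350.30875618]
 [289.62764654 180.57602254]] [[-95.31647053 298.47205741]]
[ 552.93587242 1077.11216173  820.48273214]
```

View pics/d3.png

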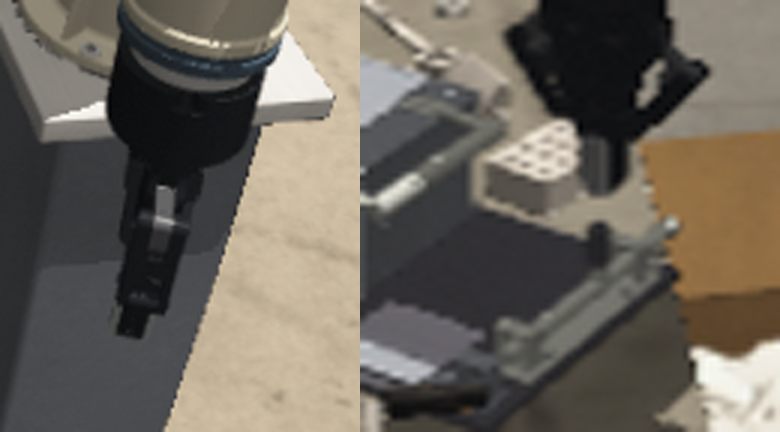

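```bash
python3 - <<'E'
from h import *
p=np.array([256.2,569.5,194.7]);z=np.array([.41,.912,0])
print(proj("side",[p+49*z+[0,0,13],p-49*z+[0,0,13],p+49*z+[0,0,49],p-49*z+[0,0,49]]))
# arm elements in the top frame: current wrist location, base
print(proj("top",[[0,0,0],[393,-290,44]]),proj("side",[[0,0,0]]))
c=np.array([290.8,181.7])
for y in(-290,-310,-330,-350): 
    o,d=ray("side",c); X=o+d*(y-o[1])/d[1]; print(X, [(X-O)@ex,(X-O)@ey])
E
```

```text
[[417.35971185 366.54048945]
 [422.44919707 326.06108913]
 [421.49951618 352.42574252]
 [426.15694189 312.05310574]]
[[187.17331119 393.06153318]
 [299.61741619 234.38858892]] [[424.25683167 243.13858174]]
[ 389.27416761 -290.           79.47514239] [np.float64(-122.0983308577936), np.float64(-48.89798766084062)]
[ 386.87989874 -310.           68.63466258] [np.float64(-111.58171585892819), np.float64(-66.0774327161028)]
[ 384.48562986 -330.           57.79418276] [np.float64(-101.06510086006305), np.float64(-83.25687777136461)]
[ 382.09136099 -350.           46.95370294] [np.float64(-90.54848586119775), np.float64(-100.4363228266266)]
```

The side view shows the tips about 36 mm higher than reported, and the start picture shows the same offset. So the fingers are right above the knob now and have not touched it. I'll back off, go lower in steps and watch the force.

Emit:
apply_moves --plan "0.9 0 0 0 0 0 1; 0.9 0 0 0 0 0 1; 0.9 0 0 0 0 0 1; 0.6 0.3 0 0 0 0 1; 0 0.7 0 0 0 0 1; 0 0.7 0 0 0 0 1; 0 0.6 0 0 0 0 1; 0 0.4 0 0 0 0 1; 0 0 0 0 0 0 1; 0 0 0 0 0 0 1"

```text
clock: 5.85
eef_pos: [369.3, -319.4, 14.1]
tcp_rot: [-1.573, -0.003, -2.242]
contact_force: [1.0, -0.2, -0.1]
opening: -0.0
```

```bash
python3 - <<'E'
from h import *
st()
b=cv2.resize(r.grab_frame("side")[150:222,250:330],None,fx=6,fy=6,interpolation=2)
cv2.imwrite("pics/d4.png",b)
E
```

```text
t 5.85 stn [-119.5  -84.3   14.1] rot [ -90.1   -0.2 -128.5] F stn [ 0.9  0.4 -0.1] open -0.000
```

View pics/d4.png

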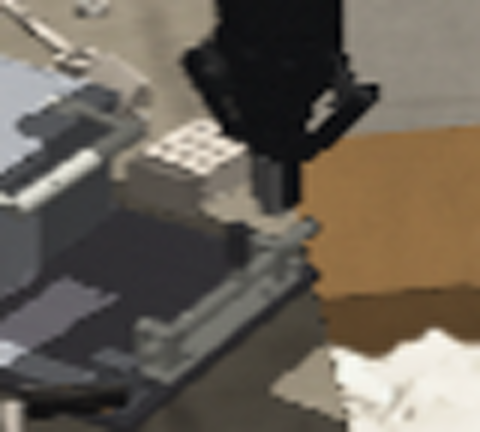

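The tips are at about (278,212) in the crop, roughly 18 mm above the rod, so at about z = 50. The knob at (237,225) has not moved. I'll go 4 mm lower and push.

Emit:
apply_moves --plan "0 0.4 0 0 0 0 1; -0.5 0 0 0 0 0 1; -0.5 0 0 0 0 0 1; -0.5 0 0 0 0 0 1; -0.5 0 0 0 0 0 1; -0.5 0 0 0 0 0 1; -0.5 0 0 0 0 0 1; -0.5 0 0 0 0 0 1"

```text
clock: 6.7
eef_pos: [393.3, -290.2, 10.5]
tcp_rot: [-1.571, -0.004, -2.241]
contact_force: [-1.7, -2.9, -0.8]
opening: 0.0
```

```bash
python3 -c "
from h import *
st()"
```

```text
t 6.70 stn [-118.8  -46.6   10.5] rot [ -90.    -0.2 -128.4] F stn [ 0.4 -3.4 -0.8] open 0.000
```

Contact: about 3 N against the push, which matches the bolt's friction. I'll keep pushing.

Emit:
apply_moves --plan "-0.5 0 0 0 0 0 1; -0.5 0 0 0 0 0 1; -0.5 0 0 0 0 0 1; -0.4 0 0 0 0 0 1; -0.4 0 0 0 0 0 1"

```text
clock: 7.2
eef_pos: [408.7, -270.7, 10.5]
tcp_rot: [-1.571, -0.004, -2.241]
contact_force: [-1.9, -1.8, 0.9]
opening: 0.001
```

```bash
python3 -c "
from h import *
st()"
```

```text
t 7.20 stn [-118.8  -21.7   10.5] rot [ -90.    -0.2 -128.4] F stn [-0.4 -2.6  0.9] open 0.001
```

Emit:
apply_moves --plan "-0.3 0 0 0 0 0 1; -0.3 0 0 0 0 0 1; -0.3 0 0 0 0 0 1"

```text
clock: 7.5
eef_pos: [412.6, -265.6, 10.5]
tcp_rot: [-1.572, -0.01, -2.236]
contact_force: [-25.1, -35.8, 3.9]
opening: 0.004
```

```bash
python3 -c "
from h import *
st()"
```

```text
t 7.50 stn [-118.9  -15.3   10.5] rot [ -90.1   -0.6 -128.1] F stn [  2.5 -43.7   3.9] open 0.004
```

Force rose to 44 N at y = -15, which is the stop, so the bolt is home. I'll back off and climb above the bar.

Emit:
apply_moves --plan "0.6 0 0 0 0 0 1; 1 0 0 0 0 0 1; 0 -2 0 0 0 0 1; 0 -3 0 0 0 0 1; 0 -3 0 0 0 0 1; 0 -3 0 0 0 0 0.69; 0 -1 0 0 0 0 0.69; 0 0 0 0 0 0 0.69; 0 0 0 0 0 0 0.69"

```text
clock: 8.4
eef_pos: [402.0, -277.5, 133.3]
tcp_rot: [-1.574, -0.007, -2.239]
contact_force: [-0.1, 0.4, -0.9]
opening: 0.305
```

```bash
python3 -c "
from h import *
go(W(-36,0,130),5,0.69)"
```

```text
-0.6 0.1 1.7 0.0 0.0 0.1 0.69; -0.6 0.1 1.7 0.0 0.0 0.1 0.69; -0.6 0.1 1.7 0.0 0.0 0.1 0.69; -0.6 0.1 1.7 0.0 0.0 0.1 0.69; -0.6 0.1 1.7 0.0 0.0 0.1 0.69
t 8.40 stn [-119.9  -31.2  133.3] rot [ -90.2   -0.4 -128.3] F stn [-0.3  0.2 -0.9] open 0.305
```

Emit:
apply_moves --plan "-0.6 0.1 1.7 0 0 0 0.69; -0.6 0.1 1.7 0 0 0 0.69; -0.6 0.1 1.7 0 0 0 0.69; -0.6 0.1 1.7 0 0 0 0.69; -0.5 0.1 1.3 0 0 0 0.69; 0 0 0 0 0 0 0.69; 0 0 0 0 0 0 0.69"

```text
clock: 9.1
eef_pos: [480.6, -302.1, 116.4]
tcp_rot: [-1.591, -0.007, -2.24]
contact_force: [-0.2, 1.0, 0.0]
opening: 0.312
```

```bash
python3 - <<'E'
from h import *
go(W(-36,0,39),5,0.69)
b=cv2.resize(r.grab_frame("side")[120:222,220:330],None,fx=5.5,fy=5.5,interpolation=2)
cv2.imwrite("pics/e1.png",b)
E
```

```text
-0.0 1.5 0.2 0.2 -0.0 0.1 0.69; -0.0 1.5 0.2 0.2 -0.0 0.1 0.69; -0.0 1.5 0.2 0.2 -0.0 0.1 0.69; -0.0 1.5 0.2 0.2 -0.0 0.1 0.69; -0.0 1.5 0.1 0.2 -0.0 0.1 0.69
t 9.10 stn [-42.9  -1.8 116.4] rot [ -91.1   -0.4 -128.3] F stn [-0.7  0.7  0. ] open 0.312
```

View pics/e1.png

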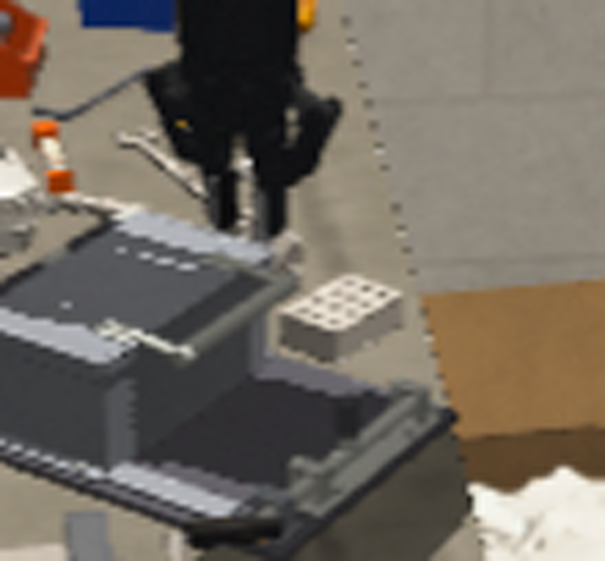

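The knob is now at about (347,415) in the crop, which matches y ≈ 0, so the bolt is home. The fingertips at (222,225) and (268,232) are above the box, midpoint about (264.5,161.5) in the frame. I'll check that against the pose.

```bash
python3 - <<'E'
from h import *
for dz in (0,30,36,42):print(dz,proj("side",[W(-42.9,-1.8,116.4+dz),W(-42.9+20,-1.8,116.4+dz)]).round(1).tolist())
print(proj("side",[W(-120,0,50),W(-35,0,92)]))
E
```

```text
0 [[264.3, 171.7], [259.6, 170.3]]
30 [[264.2, 164.0], [259.5, 162.6]]
36 [[264.2, 162.4], [259.4, 161.0]]
42 [[264.2, 160.8], [259.4, 159.4]]
[[282.65563228 194.6757681 ]
 [262.30403291 177.59506972]]
```

Emit:
apply_moves --plan "0 0.8 0.3 0.5 0 0 0.69; 0 0.8 0.3 0.5 0 0 0.69; 0 1 0.1 0 0 0 0.69; 0 1 0 0 0 0 0.69; 0 0 0 0 0 0 0.69; 0 0 0 0 0 0 0.69"

```text
clock: 9.75
eef_pos: [483.4, -305.9, 76.6]
tcp_rot: [-1.573, -0.007, -2.24]
contact_force: [-0.2, -0.3, 0.3]
opening: 0.31
```

```bash
python3 -c "
from h import *
go(W(-36,0,38),4,0.69)"
```

```text
-0.1 1.0 0.1 0.0 -0.0 0.1 0.69; -0.1 1.0 0.1 0.0 -0.0 0.1 0.69; -0.1 1.0 0.1 0.0 -0.0 0.1 0.69; -0.1 1.0 0.1 0.0 -0.0 0.1 0.69
t 9.75 stn [-38.4  -3.1  76.6] rot [ -90.1   -0.4 -128.4] F stn [-0.  -0.4  0.3] open 0.310
```

Emit:
apply_moves --plan "-0.1 0.9 0.1 0 0 0 0.69; -0.1 0.9 0.1 0 0 0 0.69; -0.1 0.9 0.1 0 0 0 0.69; -0.1 0.9 0.1 0 0 0 0.69; 0 0.2 0 0 0 0 0.69; 0 0 0 0 0 0 0.69"

```text
clock: 10.35
eef_pos: [489.5, -305.4, 35.2]
tcp_rot: [-1.573, -0.007, -2.24]
contact_force: [-0.0, -0.6, -0.9]
opening: 0.308
```

```bash
python3 - <<'E'
from h import *
st()
b=cv2.resize(r.grab_frame("side")[130:210,225:305],None,fx=6,fy=6,interpolation=2)
cv2.imwrite("pics/e2.png",b)
E
```

```text
t 10.35 stn [-33.9   1.1  35.2] rot [ -90.1   -0.4 -128.4] F stn [ 0.4 -0.5 -0.9] open 0.308
```

View pics/e2.png

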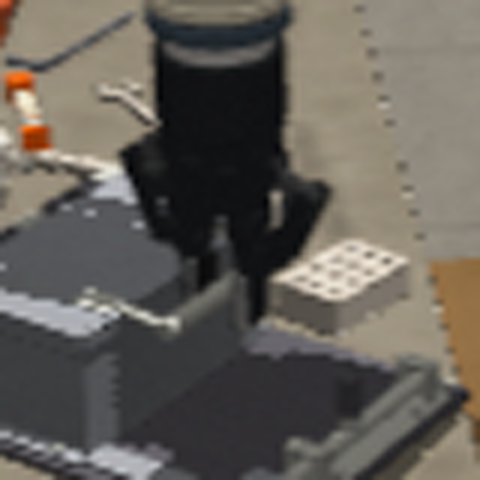

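The bar at about (225,285) in the crop runs between the two fingers. I'll close on it.

Emit:
apply_moves --plan "0 0 0 0 0 0 1; 0 0 0 0 0 0 1; 0 0 0 0 0 0 1; 0 0 0 0 0 0 1; 0 0 0 0 0 0 1" --squeeze 40

```text
clock: 10.9
eef_pos: [488.3, -304.5, 35.9]
tcp_rot: [-1.576, -0.007, -2.24]
contact_force: [-0.6, 1.0, -1.8]
opening: 0.152
```

```bash
python3 -c "
from h import *
st()"
```

```text
t 10.90 stn [-35.4   1.1  35.9] rot [ -90.3   -0.4 -128.4] F stn [-1.1  0.4 -1.8] open 0.152
```

```bash
cat >> h.py <<'E'
X0,Z0=-35.4,35.9
def ang():
    p=np.array(r.sense()["eef_pos"])-O; dx=X0+150-p@ex; dz=p[2]-Z0
    return np.arctan2(dz,dx),np.hypot(dx,dz)
def arc(a1,n):
    a0,R=ang(); s=r.sense(); p=np.array(s["eef_pos"])-O; Rr=Ro.from_euler("xyz",s["tcp_rot"])
    print("angle %.3f radius %.1f"%(a0,R)); q=p; rv=(Rr.inv()*RT).as_rotvec(degrees=True); print("turn",rv.round(1))
    aa=np.linspace(a0,a1,n+1)[1:]; px,pz=p@ex,p[2]; o=[]
    for a in aa:
        x=X0+150*(1-np.cos(a)); z=Z0+150*np.sin(a); o.append(f"0 {(pz-z)/10:.2f} {(x-px)/10:.2f}"); px,pz=x,z
    print("; ".join(o)); st()
E
python3 -c "
from h import *
arc(0.5,8)"
```

```text
angle 0.000 radius 150.0
turn [ 0.3 -0.1  0.4]
0 -0.94 0.03; 0 -0.93 0.09; 0 -0.93 0.15; 0 -0.91 0.20; 0 -0.90 0.26; 0 -0.88 0.32; 0 -0.86 0.37; 0 -0.84 0.42
t 10.90 stn [-35.4   1.1  35.9] rot [ -90.3   -0.4 -128.4] F stn [-1.1  0.4 -1.8] open 0.152
```

Emit:
apply_moves --plan "0 -0.95 0.05 0 0 0 1; 0 -0.95 0.1 0 0 0 1; 0 -0.95 0.15 0 0 0 1; 0 -0.9 0.2 0 0 0 1; 0 -0.9 0.25 0 0 0 1; 0 -0.9 0.3 0 0 0 1; 0 -0.85 0.35 0 0 0 1; 0 -0.8 0.4 0 0 0 1"

```text
clock: 11.7
eef_pos: [503.8, -316.7, 113.7]
tcp_rot: [-1.575, -0.008, -2.24]
contact_force: [0.3, -1.4, -5.0]
opening: 0.146
```

```bash
python3 -c "
from h import *
arc(0.9,7)"
```

```text
angle 0.538 radius 151.8
turn [ 0.3 -0.1  0.5]
0 -0.57 0.56; 0 -0.63 0.45; 0 -0.61 0.48; 0 -0.58 0.51; 0 -0.56 0.54; 0 -0.53 0.57; 0 -0.50 0.59
t 11.70 stn [-15.7   1.2 113.7] rot [ -90.3   -0.5 -128.4] F stn [ 1.1 -0.9 -5. ] open 0.146
```

Tracking the arc well, with low force. Continuing.

Emit:
apply_moves --plan "0 -0.57 0.5 0 0 0 1; 0 -0.62 0.45 0 0 0 1; 0 -0.6 0.5 0 0 0 1; 0 -0.57 0.5 0 0 0 1; 0 -0.55 0.55 0 0 0 1; 0 -0.52 0.57 0 0 0 1; 0 -0.5 0.6 0 0 0 1"

```text
clock: 12.4
eef_pos: [529.4, -336.8, 155.9]
tcp_rot: [-1.591, -0.009, -2.24]
contact_force: [-5.3, 4.0, 2.1]
opening: 0.143
```

```bash
python3 -c "
from h import *
arc(1.25,7)"
```

```text
angle 0.887 radius 154.7
turn [ 1.1 -0.1  0.5]
0 -0.11 0.91; 0 -0.44 0.64; 0 -0.41 0.66; 0 -0.37 0.68; 0 -0.34 0.70; 0 -0.30 0.72; 0 -0.26 0.73
t 12.40 stn [ 16.9   1.2 155.9] rot [ -91.1   -0.5 -128.4] F stn [-6.6 -0.2  2.1] open 0.143
```

Emit:
apply_moves --plan "0 -0.2 0.75 0.3 0 0 1; 0 -0.43 0.65 0.3 0 0 1; 0 -0.4 0.67 0.3 0 0 1; 0 -0.37 0.7 0.3 0 0 1; 0 -0.34 0.7 0 0 0 1; 0 -0.3 0.7 0 0 0 1; 0 -0.26 0.7 0 0 0 1; 0 0 0 0 0 0 1"

```text
clock: 13.2
eef_pos: [569.9, -368.7, 186.0]
tcp_rot: [-1.571, -0.009, -2.241]
contact_force: [-2.9, 1.5, 1.9]
opening: 0.144
```

```bash
python3 -c "
from h import *
arc(1.3,4)"
```

```text
angle 1.272 radius 157.0
turn [ 0.  -0.1  0.5]
0 0.64 0.31; 0 -0.03 0.10; 0 -0.03 0.10; 0 -0.03 0.10
t 13.20 stn [ 68.4   1.3 186. ] rot [ -90.    -0.5 -128.4] F stn [-3.2 -0.7  1.9] open 0.144
```

Emit:
apply_moves --plan "0 0.1 0.3 0 0 0 1; 0 0.1 0.2 0 0 0 1; 0 0.1 0 0 0 0 1; 0 0 0 0 0 0 1"

```text
clock: 13.6
eef_pos: [575.9, -373.4, 187.9]
tcp_rot: [-1.565, -0.008, -2.241]
contact_force: [-2.4, 0.2, -1.3]
opening: 0.14
```

```bash
python3 - <<'E'
from h import *
arc(1.3,4)
x0,y0=215,110
b=cv2.resize(r.grab_frame("side")[y0:215,x0:305],None,fx=5.5,fy=5.5,interpolation=2)
cv2.imwrite("pics/f1.png",b)
for a in(1.1,1.2,1.3,1.4): print(a,((proj("side",[W(115-150*np.cos(a),s,92+150*np.sin(a)) for s in(57,-57)])-[x0,y0])*5.5).round().tolist())
E
```

```text
angle 1.323 radius 156.8
turn [-0.3 -0.1  0.5]
0 0.68 0.08; 0 0.02 -0.08; 0 0.02 -0.08; 0 0.02 -0.08
t 13.60 stn [ 76.1   1.3 187.9] rot [ -89.7   -0.5 -128.4] F stn [-2.  -1.4 -1.3] open 0.140
1.1 [[93.0, 181.0], [204.0, 121.0]]
1.2 [[75.0, 167.0], [186.0, 108.0]]
1.3 [[57.0, 155.0], [168.0, 97.0]]
1.4 [[38.0, 145.0], [150.0, 88.0]]
```

View pics/f1.png

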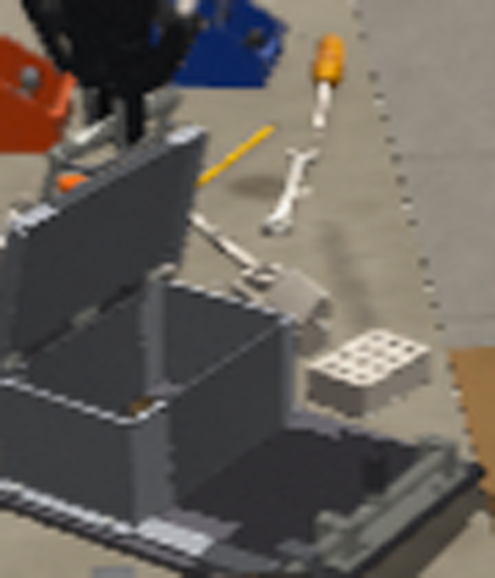

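The bar runs from about (57,150) to (175,95) in the crop, matching the prediction for 1.3 rad. The hood is clearly past balance and held. Bringing it back to about 1.02 rad.

Emit:
apply_moves --plan "0 0.15 -0.5 0 0 0 1; 0 0.2 -0.5 0 0 0 1; 0 0.2 -0.5 0 0 0 1; 0 0.2 -0.5 0 0 0 1; 0 0.25 -0.5 0 0 0 1; 0 0.25 -0.5 0 0 0 1; 0 0 0 0 0 0 1"

```text
clock: 14.35
eef_pos: [556.0, -357.7, 177.5]
tcp_rot: [-1.55, -0.008, -2.241]
contact_force: [-0.7, -0.4, 3.2]
opening: 0.14
```

```bash
python3 -c "
from h import *
arc(1.02,3)
p=np.array(r.sense()['eef_pos'])-O;print(np.arccos((114.8-p@ex)/150))"
```

```text
angle 1.147 radius 155.3
turn [-1.2 -0.1  0.4]
0 0.76 -0.35; 0 0.30 -0.56; 0 0.32 -0.55
t 14.35 stn [ 50.7   1.3 177.5] rot [ -88.8   -0.4 -128.4] F stn [-0.3 -0.8  3.2] open 0.140
1.1295057683362066
```

Emit:
apply_moves --plan "0 0.3 -0.5 -0.4 0 0 1; 0 0.3 -0.5 -0.4 0 0 1; 0 0.3 -0.4 -0.4 0 0 1; 0 0 0 0 0 0 1; 0 0 0 0 0 0 1"

```text
clock: 14.85
eef_pos: [544.9, -348.9, 169.4]
tcp_rot: [-1.57, -0.008, -2.24]
contact_force: [-1.6, -0.9, 4.6]
opening: 0.151
```

```bash
python3 -c "
from h import *
arc(1.02,3)
p=np.array(r.sense()['eef_pos'])-O;print(np.arccos((114.8-p@ex)/150))"
```

```text
angle 1.042 radius 154.7
turn [-0.  -0.1  0.4]
0 0.46 0.14; 0 0.06 -0.09; 0 0.06 -0.09
t 14.85 stn [ 36.5   1.3 169.4] rot [ -90.    -0.4 -128.4] F stn [-0.7 -1.7  4.6] open 0.151
1.0216646985774749
```

Emit:
apply_moves --plan "0 0 0 0 0 0 1; 0 0 0 0 0 0 1; 0 0 0 0 0 0 1; 0 0 0 0 0 0 1; 0 0 0 0 0 0 1"

```text
clock: 15.35
eef_pos: [544.9, -348.9, 169.5]
tcp_rot: [-1.571, -0.008, -2.24]
contact_force: [-1.4, 0.2, 4.2]
opening: 0.144
```

```bash
python3 - <<'E'
from h import *
st();print(ang(),np.abs(r.sense()["qvel"]).max())
x0,y0=215,110
b=cv2.resize(r.grab_frame("side")[y0:215,x0:305],None,fx=5.5,fy=5.5,interpolation=2)
cv2.imwrite("pics/f2.png",b)
for a in(.9,1.0,1.1,1.2): print(a,((proj("side",[W(115-150*np.cos(a),s,92+150*np.sin(a)) for s in(57,-57)]+[W(115-117*np.cos(a),s,92+117*np.sin(a)) for s in(85,-85)])-[x0,y0])*5.5).round().tolist())
E
```

```text
t 15.35 stn [ 36.5   1.3 169.5] rot [ -90.    -0.4 -128.4] F stn [-1.2 -0.7  4.2] open 0.144
(np.float64(1.0418881843222607), np.float64(154.70344995878355)) 0.0013864083573088758
0.9 [[127.0, 214.0], [236.0, 153.0], [74.0, 261.0], [236.0, 169.0]]
1.0 [[111.0, 196.0], [220.0, 136.0], [61.0, 247.0], [224.0, 156.0]]
1.1 [[93.0, 181.0], [204.0, 121.0], [48.0, 235.0], [212.0, 145.0]]
1.2 [[75.0, 167.0], [186.0, 108.0], [34.0, 224.0], [198.0, 135.0]]
```

View pics/f2.png

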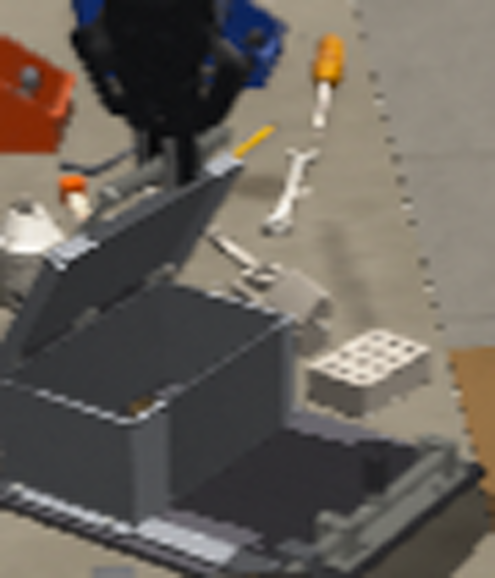

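The bar runs from about (105,200) to (225,133) in the crop. That matches about 1.0 rad, inside the band, steady and gripped, and the knob is still home. Handing in.

```bash
python3 -c "
from rig import r
print(r.sign_off())"
```

```text
the job is handed in; nothing more can be done
None
```

The job is done and handed in at about 15.4 s of the 54 s allowed.

- **Bolt:** With the hood shut, I pushed the knob home with the shut fingers. The push took about 3 N, then rose to about 44 N at the stop. Later pictures show the knob where it should be when home.
- **Hood:** I gripped the bar and raised the hood to about 1.3 rad, which the picture matched. I then brought it back and held it there without letting go. My last checks put it at about 1.02–1.04 rad from the pose and about 1.0 rad from the picture. The joints were still and the outside force was about 4 N.
- **Bystanders:** I never went near them. The drilled block and the V-block look unmoved in the last picture. The micrometer is outside the close-up crops, so I did not check it again.

**Disagreements:**
- **Tip height:** The reported tool height was about 36 mm below the fingertips as seen in the side camera. My first push passed over the knob without touching it, so I worked from the pictures after that.
- **Slip in the grip:** The bar slipped about 5–7 mm along the pads while being raised, but the grip held.
- **Push at the stop:** The 44 N is just over the 40 N limit set for the arm and gripper body. It came from the fingertips, so I expect it is acceptable.

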